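# Unlock the sample strongbox by feeling for its keyway

## Robot

A 6-joint arm with a two-finger parallel gripper is mounted at the origin on a cart in front of the work surface, level with it; the furniture and walls round the work are solid. World frame = base frame: x ahead of the robot, y to its left, z up, the work surface at z = 0. Lengths are in m, angles in degrees, forces in N, time in s.
With the tool pointing down it reaches from about 0.275 to 0.85 m from the base axis. Payload 5.2 kg.
Tool frame: the origin (TCP) lies at the very end of the fingers, on their centre line; the grasp point (between the pads) lies 19 mm behind it (env.grasp_offset is the distance from the TCP to the grasp point, in m); z points along the fingers, x is the direction in which the jaws open and shut, and the axes are right-handed (so a half turn about z gives the same grasp; the last joint's range is limited). The gripper opens to 85 mm and grips with 20 to 120 N. Pads are 22 mm wide; open, the fingers measure 114 mm over their backs; the gripper's body (76 mm by 85 mm) begins 54 mm behind the grasp point. The pads swing forward as they close: fully open they stand 13 mm farther back than shut.
Start: joints at [-81.062, 14.817, 87.949, -0, 77.235, -11.62], TCP at [0.193, -0.515, 0.231] pointing down, gripper open.
Joint ranges: [-179.93, 179.93], [-52.35, 119.4], [10.71, 147.94], [-69.91, 249.91], [12.55, 155.21], [-178.61, 178.61]. Speed limits (degrees/s): [147.25, 147.25, 180, 180, 180, 180].

## Interface

Orientations are given as a 3x3 rotation matrix whose columns are the frame's x, y, z axes.
In Python, from cell import get_state, cams, order, cut_out, env gives the robot as it stands. The module is installed in compiled form; this text tells all that it offers.
- The arm moves only by the tool jog_arm, never from a script. Its argument "plan" is a list of rows, each a list of 4 numbers: the shift along the tool's x, y, z in mm, then the turn about the tool's z in rad. In form: [[dx, dy, dz, twist], ...]. A call has 1 to 20 rows; each row shifts and turns the commanded pose from where the row before left it, along the tool's axes as they then stand; what a row does not reach is not made up. A row lasts 1/8 s, in which the tool goes at most 62.5 mm and 10.7 degrees, less where a joint would pass 70% of its speed; a pose out of reach is approached as far as the arm can. A call with a gripper value outside its range is refused whole. "jaw" is the finger opening in mm, from 0 to 85.4, set as the call begins (left out, the last holds). The fingers move at their own pace and stop on an object; "grip_force" is the grip in N (left out, the last holds). Time passes only in rows, so rows that do not move let the fingers close. It gives the time, the measured TCP pose, the force and the opening at its end, in the units of the state.
- get_state(): the state, without advancing time (a new reading comes with each control period).
- cams.get_image(name): name is "scene" or "top" or "wrist"; returns the picture (384x512x3 uint8, red, green, blue); there is no depth.
- cams.camera_params(name): a dict with "camera_matrix" (3x3 intrinsics, pixels), "rvec" (rotation vector, rad) and "tvec" (3), from world to camera coordinates, as OpenCV has them. Camera axes: x right, y down, z forward; pixel columns grow to the right and rows downward; lengths in m; the calibration is good to about 2 mm. A picture is of the moment at which its call begins: read the wrist's pose just before it. camera_params takes no time and is no camera call; for the wrist camera it gives the pose at the moment of the call.
- order.job_done(): hands the job in, once; it reports no verdict.
Trained networks look in the newest picture that a camera, given by its name, has taken for a name from the list of things; names that differ only in an ending like _2 or _b are one class to them, and where a whole thing is asked for, a point or a joint stands for the part that bears it (a point fixed in the world has none). Each returns a list of dicts, best first, with "score" (0 to 1); they miss things now and then, are a little off and sometimes report something else, mostly with a low value. They report only what shows in the picture. A call takes as long as a camera call. They do not tell look-alikes from the thing itself.
- cut_out(camera, label): "mask" (384x512 bool, what is visible of it) and "extent" ([left, top, right, bottom] in pixels, round what is visible of it).
The state is a dict: "time": time; "q": joint angles; "joint_velocities": joint speeds; "effort": joint torques, N m; "tcp_pos": TCP position; "tool_rot": TCP orientation; "wrist_force": force on the tool from outside, world axes, zero at the start; "wrist_torque": the same for the moment, N m; "grip_width": opening from 0.0 (shut) to 1.0 (fully open).
Only numpy, scipy, OpenCV 4.12 (cv2) and the standard library are available. Lean on these libraries where they do the work, as an engineer would, in place of code of your own. Each camera call takes 0.05 s, during which the arm holds its last target.

## Task

Unlock the grey strongbox: take the key out of its holder and stand it in the lock on top of the box, press lightly and turn it gently back and forth until you feel the hidden keyway take the bit, and push it fully home. Only then turn the key clockwise as far as the lock goes, without forcing it, and leave it upright in the lock and let go. Use a light hand throughout (the lock must not feel more than about 25 N) and leave the two bottles, the dish and the tape roll where they are.

Things in the scene. Friction and masses are not known exactly. Their poses are not given: they have to be found in the camera images.
- lock_key: loose upright key, 70 mm tall, about 120 g; origin at the centre of the lower end of its bit, z up its axis. Bit 28 mm (x) by 6 mm (y), z 0 to 14 mm; round guide collar of 30 mm diameter, z 14 to 26; flange of 42 mm diameter, z 26 to 30; neck of 11 mm above. Stands upright in the holder, flange on its rim, x axis up to 35 degrees from world x. Half a turn about z changes nothing
- key_holder: fixed grey round holder, 40 mm high, foot of 68 mm diameter, bore of 34 mm diameter open at the top; origin at the centre of its underside
- lockbox: fixed grey steel strongbox, 134 (x) by 174 (y) mm, top face 76 mm above the desk; origin at the centre of its underside, z up. On its top, in the middle, a round steel lock neck of 42 mm diameter that rises to 90 mm
- lock_mouth (a point): centre of the lock neck's mouth, 90 mm above the box's underside; axes parallel to the box's. The bore is round, 32 mm in diameter; 11 mm down a black dust shutter, which gives no resistance, hides the keyway plate. The lock is damaged if the key bears on it with more than 35 N
- lock_ring (a joint): angle (rad) of the lock's turning part, seen as an aluminium ring with a black pointer round the neck's foot: 0 locked (pointer to the box's -x side), growing clockwise seen from above, 0.9 unlocked at its fixed stop (second mark). The seated key turns it through a springy drive (1.6 N m per rad): 0.12 N m moves it, about 0.4 N m against a stop (0 or 0.9) damages it; stays where left
- brown_bottle: brown reagent bottle, 62 mm across, 150 mm tall, origin at the centre of its underside; leave alone
- small_bottle: small reagent bottle, 40 mm across, 85 mm tall, origin at the centre of its underside; leave alone
- agar_dish: closed petri dish, 58 mm across, 15 mm high, origin at the centre of its underside; leave alone
- tape: roll of tape lying flat, 96 mm across, 25 mm high, origin at the centre of its underside; leave alone
- key_bow (a point): middle of the key's flat black bow, 55 mm above the key's origin: 34 mm wide (key's x), 9 mm thick (key's y), from 40 to 70 mm above the origin, parallel to the bit; grip it across the 9 mm from above
- keyway_rest (a point): centre of the top of the hidden sprung keyway plate at rest, 14 mm below the mouth. The bit pressed on it off the slot meets about 3 N and 1.3 N per mm more, for at most 8 mm. Its slot, 31 by 7.8 mm, lies somewhere between 0.25 and 1.25 rad counterclockwise (from above) of the box's x axis, new every time and never visible; the bit finds it within about 0.1 rad. The plate does not turn before that
- key_home (a point): where the key's origin is when fully home: 26 mm below the mouth, flange resting on the mouth. Reached only in the slot: when the bit finds it the plate springs up round the bit, the push back on the key vanishes, and the key then goes down freely until the flange stops it
Things that resemble listed ones, but are neither listed nor needed, are in the scene too. Leave any orange or pink look-alike of the lock_key alone.

How it is judged (in metres and radians):
On the way:
1. the key is fully home in the lock (within 2 mm) while the lock is still locked (ring below 0.3 rad) (z of lock_key in the frame of lock_mouth below -0.024 m and horizontal distance between lock_key and lock_mouth below 0.004 m and value of joint lock_ring below 0.3 rad), for 0.1 s.
At the end, for the whole second after the job is handed in: the key stands upright (within 0.1 rad) and at rest, fully home in the lock (within 3 mm in depth and 4 mm sideways), let go, and the lock ring is turned to its unlocked stop (above 0.78 of 0.9 rad) (z of lock_key in the frame of lock_mouth below -0.023 m and horizontal distance between lock_key and lock_mouth below 0.004 m and angle between lock_key's own z axis and vertical below 0.1 rad and value of joint lock_ring above 0.78 rad and linear speed of lock_key below 0.02 m/s); the robot touches nothing.
It fails at once if the key presses on the lock with more than 35 N (contact force between lock_key and lockbox above 35 N).
It fails at once if a bystander is moved by more than 20 mm (distance of any of brown_bottle, small_bottle, agar_dish, tape from where it was at the start of the episode above 0.02 m).
It also fails if it takes over 72 s, if anything falls off the work surface, if the arm or the gripper's body presses on something with over 40 N, if the wrist force passes 120 N, or if a joint passes its speed limit or range.

## Working session

There is one attempt and no reset: what is moved stays moved. The work goes in short steps, Python scripts to look and compute and a tool call to move; the robot and the scene stay as the last step left them, time stands still between calls to the robot, and variables do not carry over. Pictures are saved under pics/ and viewed, and the job is handed in when it is done.

Besides the shell and the picture viewer there is one more tool, called after ">>>" as a command line: name --pt "numbers of a row" for each row, then --argument value for the rest. jog_arm: Moves the arm, as the interface text tells. Its arguments: {"type":"object","properties":{"plan":{"type":"array","items":{"type":"array","items":{"type":"number"}}},"jaw":{"type":"number"},"grip_force":{"type":"number"}},"required":["plan"]}

```bash
mkdir -p pics; cat > h.py <<'E'
import numpy as np, cv2
from cell import get_state, cams, order, cut_out, env
def P(n):
    p=cams.camera_params(n); return np.array(p['camera_matrix']),np.array(p['rvec'],float).reshape(3),np.array(p['tvec'],float).reshape(3)
def ray(n,uv,z,p=None):
    K,r,t=p or P(n); R=cv2.Rodrigues(r)[0]; c=-R.T@t
    d=R.T@np.linalg.inv(K)@np.array([uv[0],uv[1],1.]); return c+d*(z-c[2])/d[2]
def proj(n,X,p=None):
    K,r,t=p or P(n); return cv2.projectPoints(np.array(X,float).reshape(-1,3),r,t,K,None)[0].reshape(-1,2)
def snap(n,f):
    im=cams.get_image(n); cv2.imwrite('pics/'+f,im[:,:,::-1]); return im
E
python3 - <<'E'
from h import *
for n in ['scene','top']:
    snap(n,n+'1.png'); K,r,t=P(n); print(n,K[0,0],-cv2.Rodrigues(r)[0].T@t)
    for l in ['lock_key','key_holder','lockbox','lock_ring']:
        for d in cut_out(n,l): print(l,round(d['score'],2),d['extent'])
s=get_state(); print(s['time'],s['tcp_pos'],s['tool_rot'],s['wrist_force'])
E
```

```text
scene 395.5872471577653 [-0.10606714  0.79699351  0.56067848]
lock_key 0.78 [235.8, 233.4, 252.1, 248.9]
lock_key 0.69 [190.4, 227.6, 208.6, 253.7]
lock_key 0.47 [225.5, 213.9, 236.8, 240.8]
key_holder 0.88 [228.7, 251.2, 258.3, 266.7]
lockbox 0.73 [243.4, 187.0, 314.9, 244.3]
lock_ring 0.62 [271.3, 199.3, 291.7, 203.7]
lock_ring 0.35 [243.7, 186.9, 314.9, 243.0]
top 389.17814765134966 [0.53719576 0.08089952 1.26810473]
lock_key 0.5 [217.8, 194.3, 228.1, 205.0]
lock_key 0.21 [240.3, 183.0, 305.2, 241.5]
key_holder 0.78 [199.1, 219.2, 220.6, 238.7]
key_holder 0.69 [228.3, 151.9, 247.9, 175.3]
lockbox 0.92 [243.1, 186.2, 305.6, 237.8]
lockbox 0.59 [198.6, 219.4, 221.3, 240.9]
lock_ring 0.47 [263.6, 200.3, 288.4, 223.9]
0.5 [ 0.19316024 -0.51493008  0.23125118] [[ 3.51160585e-01 -9.36315248e-01 -2.87731750e-05]
 [-9.36315238e-01 -3.51160585e-01  1.35241848e-04]
 [-1.36733009e-04 -2.05508441e-05 -9.99999990e-01]] [ 0.79948583 -0.79913978 -0.51402288]
```

```bash
python3 - <<'E'
import cv2
a=cv2.imread('pics/scene1.png')[150:300,150:350]; b=cv2.imread('pics/top1.png')[130:280,150:350]
cv2.imwrite('pics/c.png',cv2.resize(a,None,fx=4,fy=4,interpolation=2));cv2.imwrite('pics/d.png',cv2.resize(b,None,fx=4,fy=4,interpolation=2))
E
```

```text
(no output)
```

View pics/c.png

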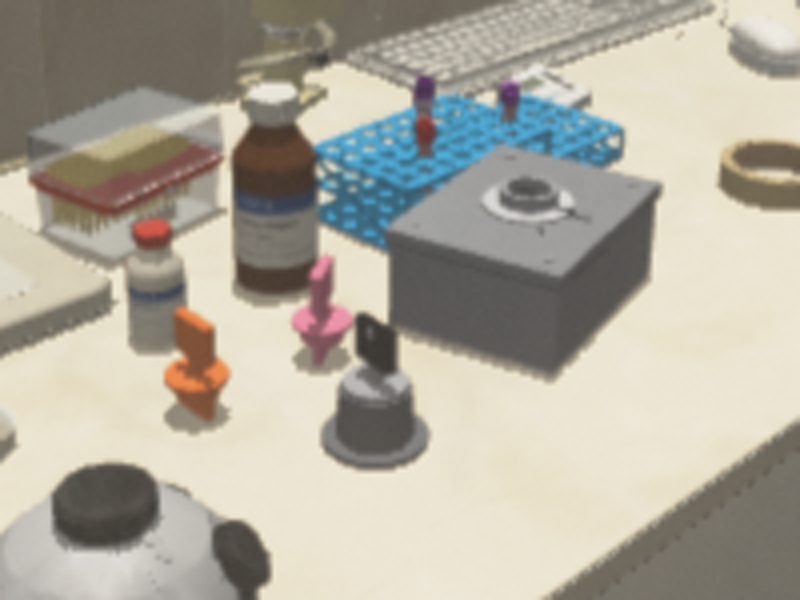

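View pics/d.png

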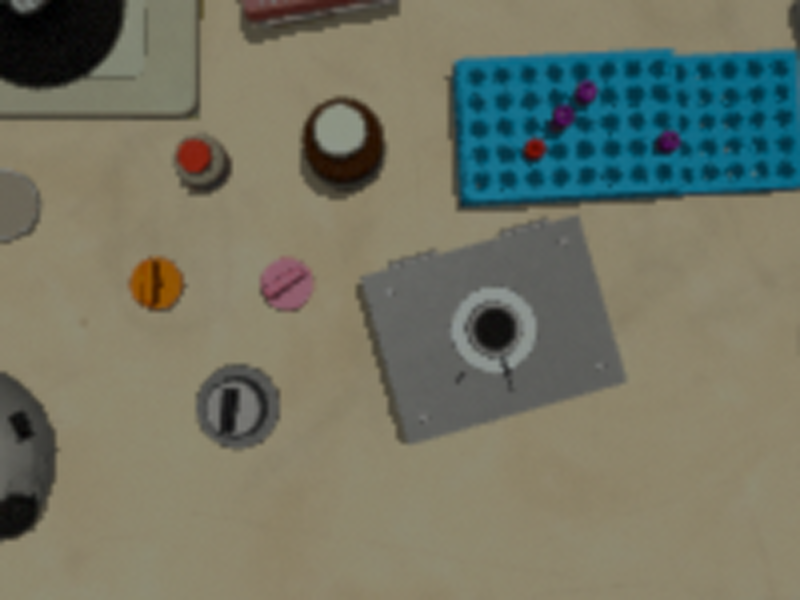

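View pics/top1.png

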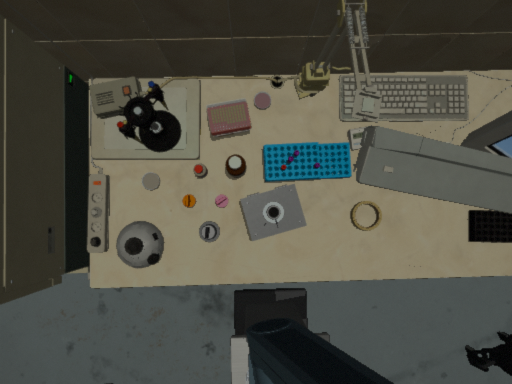

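```bash
python3 - <<'E'
from h import *
im=cams.get_image('top'); p=P('top')
print('mouth', ray('top',(150+495/4,130+328/4),.09))
# dark bow in top
g=im.max(2); sub=np.zeros_like(g); sub[222:240,198:222]=1
m=((g<45)&(sub>0)); ys,xs=np.nonzero(m); print(len(xs),xs.mean(),ys.mean())
print(im[222:240,200:220].max(2))
# bow corners
for uv in [(207.5,227.5),(205.8,237)]: print('bow ends',ray('top',uv,.084))
for uv in [(xs.mean(),ys.mean())]: print('bow',ray('top',uv,.08))
# box corners top (crop coords)
c=[(580,218),(626,380),(405,442),(360,280)]
C=[ray('top',(150+u/4,130+v/4),.076) for u,v in c]
for x in C: print('corner',x)
C=np.array(C); print('centre',C.mean(0)); 
for i in range(4):
  d=C[(i+1)%4]-C[i]; print(np.linalg.norm(d),np.degrees(np.arctan2(d[1],d[0])))
for z,uv in [(.09,(528.,188))]: pass
print('scene mouth',ray('scene',(150+528/4,150+187/4),.09),'scene bow mid',ray('scene',(150+377/4,150+343/4),.069))
print('holder top-cam foot',ray('top',(150+238/4,130+407/4),.005))
E
```

```text
mouth [0.54533798 0.01308496 0.09      ]
45 209.11111111111111 231.51111111111112
[[141 141 140 131 101  84  84  85  83  83  83  86  92  86  85 112 135 141
  141 141]
 [140 140 129  92  84  83  82  81  80  79  81  82  83  85  84  86 113 134
  140 140]
 [140 131  94  83  84  79  59  58  53  45  48  49  68  82  83  86  84 100
  137 141]
 [130  94  84  80  79  74  61  72  84  75  68  48  39  50  69  85  84  91
  131 141]
 [100  83  80  64  66  93 103 105 106 109 112  93  59  35  44  79  86  88
  106 132]
 [ 90  81  73  90 106  85  47  40  41  64 112 113  94  59  35  51  81  87
   90  97]
 [ 82  81  80 114 113  84  34  26  19  56 113 118 115  96  51  36  60  84
   85  84]
 [ 82  79 100 113 110  68  25  25  17  55 112 119 120 110  64  36  57  84
   85  87]
 [ 82  78 113 114 108  63  28  27  20  64 111 117 118 114  83  40  43  81
   86  95]
 [ 81  84 112 114 108  58  24  24  25  67 113 117 117 115  94  49  42  81
   85  92]
 [ 81  83 111 114 107  49  25  26  37  67 113 117 117 115 100  48  43  81
   85  89]
 [ 82  80 112 115 106  46  24  24  47  93 115 117 118 115  91  42  45  82
   83  88
[... 462 characters left out ...]
56  57  70  78  81  80  82  88 107 135
  140 141]]
bow ends [0.50398406 0.21486131 0.084     ]
bow ends [0.47547256 0.22060296 0.084     ]
bow [0.49158568 0.21068962 0.08      ]
corner [ 0.62814074 -0.05561254  0.076     ]
corner [ 0.50292736 -0.08687259  0.076     ]
corner [0.46050286 0.08348669 0.076     ]
corner [0.58498588 0.11463219 0.076     ]
centre [0.54413921 0.01390844 0.076     ]
0.12905650759667472 -165.98240407635467
0.1755622999057143 103.98390139477098
0.12832015838090416 14.046962603011167
0.17562918059722404 -75.77585948146216
scene mouth [0.54716737 0.01330358 0.09      ] scene bow mid [0.49111451 0.21579389 0.069     ]
holder top-cam foot [0.48790237 0.2176461  0.005     ]
```

>>> jog_arm --pt "-36.3 -33.4 0 0" --pt "-36.3 -33.4 0 0" --pt "-36.3 -33.4 0 0" --pt "-36.3 -33.4 0 0" --pt "-36.3 -33.4 0 0" --pt "-36.3 -33.4 0 0" --pt "-36.3 -33.4 0 0" --pt "-36.3 -33.4 0 0" --pt "-36.3 -33.4 0 0" --pt "-36.3 -33.4 0 0" --pt "-36.3 -33.4 0 0" --pt "-36.3 -33.4 0 0" --pt "-36.3 -33.4 0 0" --pt "-36.3 -33.4 0 0" --pt "-36.3 -33.4 0 0" --pt "-36.3 -33.4 0 0" --pt "0 0 0 0.18" --pt "0 0 0 0.18" --pt "0 0 0 0.18" --pt "0 0 0 0" --jaw 40

```text
time: 3.05
tcp_pos: [0.4896, 0.2166, 0.2313]
tool_rot: [[-0.179, -0.984, -0.0], [-0.984, 0.179, -0.0], [0.0, 0.0, -1.0]]
wrist_force: [-0.3, 0.3, -0.3]
grip_width: 0.469
```

```bash
python3 - <<'E'
from h import *
s=get_state(); print(s['time'],s['tcp_pos'],s['tool_rot'],s['wrist_force'],s['q'])
p=P('wrist'); im=snap('wrist','w1.png'); R=cv2.Rodrigues(p[1])[0]; print('cam',-R.T@p[2],p[0][0,0]); print(proj('wrist',[[.489,.217,.069],s['tcp_pos']],p))
cv2.imwrite('pics/w1.png',cv2.resize(im,None,fx=1.5,fy=1.5)[:,:,::-1])
E
```

```text
3.05 [0.48955359 0.21655054 0.23131   ] [[-1.78515630e-01 -9.83937076e-01 -2.98097685e-05]
 [-9.83937076e-01  1.78515631e-01 -1.14517016e-05]
 [ 1.65892634e-05  2.72866287e-05 -9.99999999e-01]] [-0.34841544  0.32488762 -0.34226483] [ 1.19164589e+01  1.33043397e+01  8.99504639e+01 -2.97239131e-04
  7.67470030e+01  1.12199838e+02]
cam [0.57162893 0.20086037 0.37342344] 272.1139252975706
[[257.10825194 171.99982232]
 [256.76006159 243.97564346]]
```

View pics/w1.png

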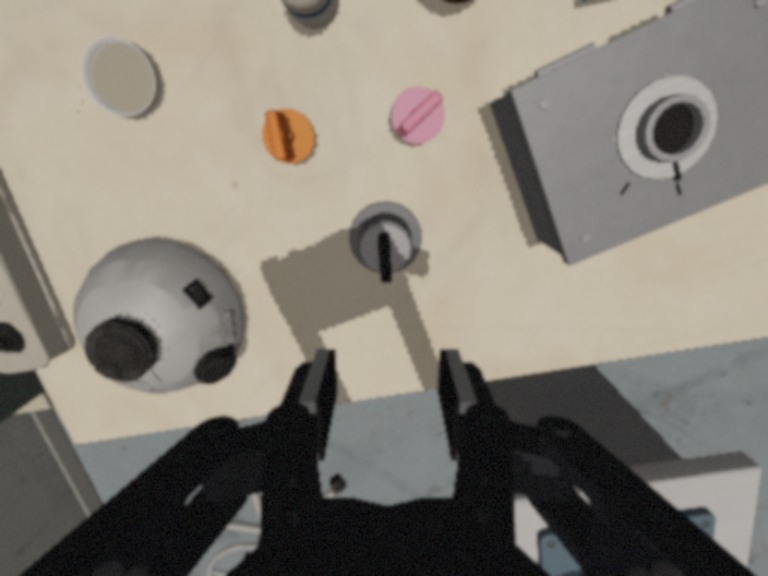

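```bash
cat >> h.py <<'E'
from scipy.optimize import minimize
def bowmask(p,x,y,yaw,z0,S=8,shape=(384,512)):
    c,s=np.cos(yaw),np.sin(yaw); V=[]
    for a in(-.017,.017):
        for b in(-.0045,.0045):
            for z in(z0+.040,z0+.070): V.append([x+a*c-b*s,y+a*s+b*c,z])
    uv=proj('',V,p); h=cv2.convexHull(((uv+.5)*16*1).astype(np.float32).reshape(-1,1,2))
    m=np.zeros((shape[0]*4,shape[1]*4),np.uint8)
    hp=cv2.convexHull(np.round((uv+.5)*4*16-8).astype(np.int32).reshape(-1,1,2))
    cv2.fillConvexPoly(m,hp,1,shift=4)
    return cv2.resize(m.astype(np.float32),shape[::-1],interpolation=cv2.INTER_AREA)
def fitbow(im,p,x,y,yaw,z0,dark=30,bg=90,half=26):
    c=proj('',[[x,y,z0+.055]],p)[0].astype(int)
    g=im.max(2).astype(float); o=np.clip((bg-g)/(bg-dark),0,1)
    sl=(slice(max(0,c[1]-half),c[1]+half),slice(max(0,c[0]-half),c[0]+half))
    f=lambda v: np.abs(bowmask(p,v[0]/1e3,v[1]/1e3,v[2],z0)[sl]-o[sl]).sum()
    best=None
    for dy in(-.3,0,.3):
        r=minimize(f,[x*1e3,y*1e3,yaw+dy],method='Nelder-Mead',options=dict(initial_simplex=[[x*1e3,y*1e3,yaw+dy],[x*1e3+4,y*1e3,yaw+dy],[x*1e3,y*1e3+4,yaw+dy],[x*1e3,y*1e3,yaw+dy+.15]]))
        if best is None or r.fun<best.fun: best=r
    return best.x,best.fun
E
python3 - <<'E'
from h import *
p=P('wrist'); im=cams.get_image('wrist')
print(im[150:192,246:268].max(2))
print(fitbow(im,p,.489,.217,-.18,.014,half=20,dark=20,bg=65))
E
```

```text
[[ 57  62  72  76  78  84  84  92 107 122 138 147 150 146 145 142 134 127
  120 108  93  76]
 [ 67  74  83  85  90  92  92  92  98 116 141 151 158 157 156 154 154 146
  136 124 111  98]
 [ 76  86  88  94  91  92  92  94  93 107 130 149 158 160 161 161 162 159
  152 139 129 114]
 [ 83  92  92  95  95  95  94  91  88  99 113 131 144 157 161 163 162 160
  156 154 144 135]
 [ 91  94  95  96  93  95  89  84  75  81  82 102 129 144 155 161 163 164
  159 160 157 150]
 [ 90  95  97  97  97  88  78  68  54  50  48  69  91 126 146 159 163 162
  163 162 160 158]
 [ 97  92  96  94  95  85  67  45  33  20  26  28  63 101 137 156 162 163
  163 163 163 161]
 [ 96  94  97  96  90  82  55  30  17  11   4  20  41  88 130 152 162 162
  161 163 163 163]
 [ 96  95  98  94  91  74  49  20  12  21  17  20  38  74 119 144 159 160
  161 161 164 162]
 [ 94  95  95  94  89  72  49  12  16  21  15  11  32  65 100 133 149 158
  160 162 161 162]
 [ 94  95  99  93  86  69  44  22   9  10  23  20  32  56  89 115 134 149
  156 158 160 160]
 [ 92  95  96  92  86  73  43  25  17  18  18  16  34  45  79  99 117 138
  1
[... 2199 characters left out ...]
8  14  14  26  60  98 116 122
  125 121 124 124]
 [123 122 123 122 122 122 115  97  65  37  24  27  18  38  64  96 117 123
  124 123 124 126]
 [122 123 123 123 123 122 118  99  75  55  40  46  48  60  77 103 117 122
  121 121 122 122]
 [124 127 124 123 125 124 122 108  97  87  81  82  85  89 104 114 124 121
  124 123 123 123]
 [125 122 124 124 121 120 124 121 113 110 105 109 110 111 117 120 127 124
  123 123 120 123]
 [124 121 123 124 125 125 122 123 123 118 122 123 123 125 122 122 124 124
  124 122 123 125]
 [124 124 124 124 124 123 122 124 122 125 123 124 124 125 125 126 124 123
  123 121 121 121]]
(array([ 4.94272481e+02,  2.17087131e+02, -1.84597495e-01]), np.float64(114.20277777777777))
```

```bash
python3 - <<'E'
from h import *
p=P('wrist'); im=cams.get_image('wrist')
for bg in(65,85,100):
  for z0 in (.014,.019): print(bg,z0,fitbow(im,p,.489,.217,-.18,z0,half=20,dark=22,bg=bg))
m=bowmask(p,.4905,.217,-.185,.014); ys,xs=np.nonzero(m>.5); print(ys.min(),ys.max(),xs.min(),xs.max())
pt=P('top'); it=cams.get_image('top')
print('top',fitbow(it,pt,.489,.217,-.18,.014,half=9,dark=22,bg=105))
E
```

```text
65 0.014 (array([ 4.88816956e+02,  2.18252335e+02, -1.77581817e-01]), np.float64(108.24127906976744))
65 0.019 (array([ 4.95424699e+02,  2.17103295e+02, -1.75133101e-01]), np.float64(102.64098837209303))
85 0.014 (array([ 4.90401360e+02,  2.18069147e+02, -1.49639937e-01]), np.float64(126.94345238095238))
85 0.019 (array([ 4.94779819e+02,  2.17255145e+02, -1.53069948e-01]), np.float64(119.93551587301587))
100 0.014 (array([ 4.91711573e+02,  2.17515459e+02, -1.12777960e-01]), np.float64(180.26121794871796))
100 0.019 (array([ 4.94752385e+02,  2.17321357e+02, -1.49352184e-01]), np.float64(171.15064102564102))
154 188 253 260
top (array([4.85662081e+02, 2.15724878e+02, 3.09615658e-01]), np.float64(148.0625))
```

>>> jog_arm --pt "-1.2 -0.5 30 0" --pt "0 0 45 0" --pt "0 0 45 0" --pt "0 0 30 0" --pt "0 0 20 0" --pt "0 0 10 0" --pt "0 0 0 0"

```text
time: 4.12
tcp_pos: [0.4902, 0.2175, 0.051]
tool_rot: [[-0.18, -0.984, -0.001], [-0.984, 0.18, -0.0], [0.0, 0.001, -1.0]]
wrist_force: [-0.2, 0.5, 0.0]
grip_width: 0.467
```

```bash
python3 - <<'E'
from h import *
im=snap('wrist','w2.png'); cv2.imwrite('pics/w2.png',cv2.resize(im,None,fx=1.5,fy=1.5)[:,:,::-1])
a=snap('scene','s2.png')[190:290,190:290]; cv2.imwrite('pics/s2.png',cv2.resize(a,None,fx=6,fy=6,interpolation=2)[:,:,::-1])
E
```

```text
(no output)
```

View pics/w2.png

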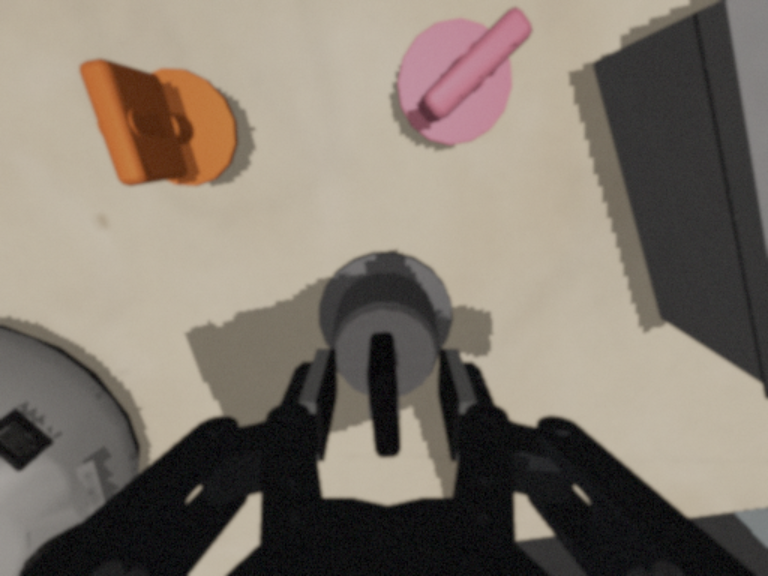

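View pics/s2.png

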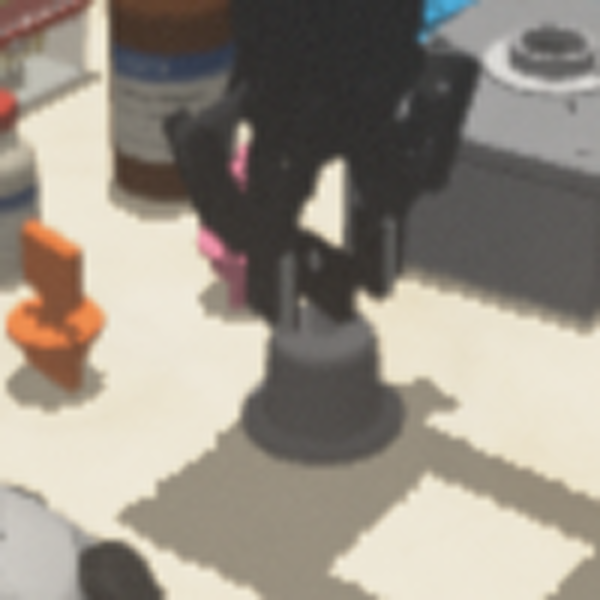

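```bash
python3 - <<'E'
from h import *
p=P('wrist'); im=cams.get_image('wrist'); s=get_state()
for bg in(45,60,70):print(fitbow(im,p,.4902,.2175,-.18,.014,half=48,dark=22,bg=bg))
print(proj('',[[.4902,.2175,.084]],p))
print(im[236,225:290].max(2) if 0 else im[236:300:12,230:285].max(2))
E
```

```text
(array([ 4.87986620e+02,  2.18425387e+02, -1.58302503e-01]), np.float64(1442.641304347826))
(array([ 4.88617610e+02,  2.18321318e+02, -1.59934771e-01]), np.float64(1532.5822368421052))
(array([ 4.88696426e+02,  2.18152844e+02, -1.44325838e-01]), np.float64(1664.0624999999998))
[[257.13884796 279.26674092]]
[[ 91  88  88  88  87  88  91  90  88  88  90  88  90  89  86  78  66  41
   19  13  17  11   9  14   7  17  11   2  12   4  10   7   0  30  48  65
   80  89  87  88  89  88  91  87  89  89  87  87  86  90  89  92  87  86
   89]
 [ 91  86  89  90  91  88  89  91  89  90  89  91  89  86  80  65  43  18
   14  12   9  11  22  13  14  12   6  22  18  16  17   0  18  30  45  65
   83  87  91  91  89  90  89  91  89  88  90  89  88  89  86  84  88  90
   89]
 [122 121 120 120 120 118 116 112 108 100  97  97  92  91  89  83  66  35
   23  22  14   7  11  18  18  15  15   9  16  22  18  12  18  16  33  45
   66  84  89  90  90  90  90  95  95  98 105 113 117 118 119 118 119 118
  117]
 [122 120 122 123 122 123 122 119 121 120 119 120 119 121 118 117 103  82
   48  28  21   7  21  20  18  17  23  19  18   4  13  11   5  16  23  54
   84 114 129 137 138 148 161 176 179 161 137 121 117 116 116 117 117 119
  118]
 [123 131 138 145 158 164 168 170 168 168 177 182 187 190 192 192 191 184
  162 118  63  30  15  18  10  17  10  14  11  14  12  22  20  18  26  38
   96 152 180 188 188 189 188 189 189 188 189 190 187 180 160 133 124 119
  121]
 [191 190 191 192 193 191 191 190 190 191 191 192 191 192 191 191 191 190
  186 169 133  76  24  18  20  13  20  10  10  21  17  18  13   0  14  19
   58 114 161 184 191 190 190 192 191 189 190 191 192 189 189 191 188 180
  159]]
```

>>> jog_arm --pt "-0.5 1 0 -0.02" --pt "0 0 0 0"

```text
time: 4.53
tcp_pos: [0.4896, 0.2184, 0.0519]
tool_rot: [[-0.16, -0.987, 0.001], [-0.987, 0.16, 0.0], [-0.0, -0.001, -1.0]]
wrist_force: [0.9, -0.0, -0.3]
grip_width: 0.466
```

>>> jog_arm --pt "0 0 0 0" --pt "0 0 0 0" --pt "0 0 0 0" --pt "0 0 0 0" --pt "0 0 0 0" --pt "0 0 0 0" --jaw 0 --grip_force 40

```text
time: 5.28
tcp_pos: [0.4895, 0.2183, 0.0515]
tool_rot: [[-0.16, -0.987, 0.0], [-0.987, 0.16, 0.0], [-0.0, -0.0, -1.0]]
wrist_force: [-0.9, -0.0, 2.9]
grip_width: 0.099
```

>>> jog_arm --pt "0 0 4 0" --pt "0 0 -10 0" --pt "0 0 -20 0" --pt "0 0 -30 0" --pt "0 0 -35 0" --pt "0 0 -30 0" --pt "0 0 0 0" --pt "0 0 0 0"

```text
time: 6.28
tcp_pos: [0.4885, 0.218, 0.1709]
tool_rot: [[-0.161, -0.987, -0.002], [-0.987, 0.161, -0.0], [0.001, 0.002, -1.0]]
wrist_force: [-0.5, -0.4, -1.6]
grip_width: 0.099
```

```bash
python3 - <<'E'
from h import *
s=get_state(); print(s['wrist_force'],s['q'],s['tcp_pos'])
p=P('wrist');im=snap('wrist','w3.png'); cv2.imwrite('pics/w3.png',cv2.resize(im,None,fx=1.5,fy=1.5)[:,:,::-1])
a=snap('scene','s3.png')[100:280,150:330]; cv2.imwrite('pics/s3.png',cv2.resize(a,None,fx=3.3,fy=3.3,interpolation=2)[:,:,::-1])
for l in ['lock_key','lockbox','lock_ring']:
    for d in cut_out('wrist',l): print(l,round(d['score'],2),d['extent'])
E
```

```text
[-0.49694981 -0.35114922 -1.55761721] [1.20974983e+01 1.61539861e+01 9.50025449e+01 2.35072775e-03
 6.89714662e+01 1.11337964e+02] [0.4885093  0.21803537 0.1709444 ]
lock_key 0.85 [224.8, 200.5, 290.2, 306.0]
lock_key 0.75 [156.6, 65.1, 201.9, 108.6]
lock_key 0.63 [451.1, 36.9, 512.0, 127.4]
lock_key 0.58 [264.9, 50.6, 308.2, 97.0]
lockbox 0.72 [345.2, 0.0, 512.0, 198.6]
lock_ring 0.69 [450.7, 36.8, 511.9, 124.6]
```

View pics/w3.png

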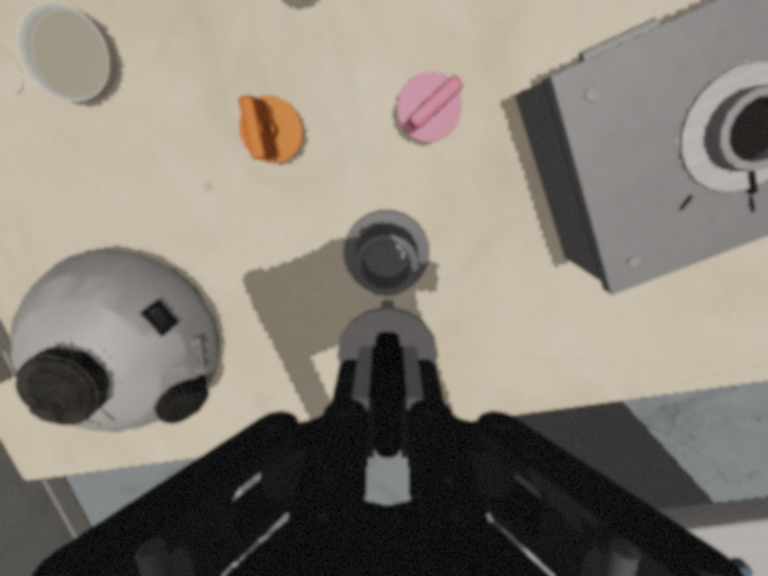

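View pics/s3.png

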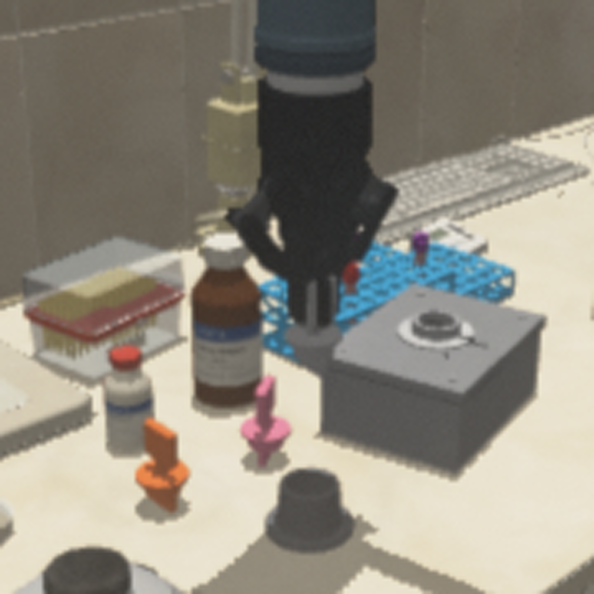

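>>> jog_arm --pt "20 -9 0 0" --pt "38 -17.5 0 0" --pt "38 -17.5 0 0" --pt "38 -17.5 0 0" --pt "38 -17.5 0 0" --pt "21 -10.3 0 0" --pt "0 0 0 -0.15" --pt "0 0 0 -0.15" --pt "0 0 0 -0.15" --pt "0 0 0 -0.15" --pt "0 0 0 0" --pt "0 0 0 0"

```text
time: 8.02
tcp_pos: [0.5464, 0.0134, 0.172]
tool_rot: [[0.422, -0.906, -0.001], [-0.906, -0.422, 0.0], [-0.0, 0.001, -1.0]]
wrist_force: [0.2, 0.0, -1.7]
grip_width: 0.099
```

```bash
python3 - <<'E'
from h import *
s=get_state(); print(s['wrist_force'],s['q'],s['tcp_pos'],s['tool_rot'])
p=P('wrist');im=snap('wrist','w4.png'); cv2.imwrite('pics/w4b.png',cv2.resize(im,None,fx=1.5,fy=1.5)[:,:,::-1])
a=snap('scene','s4.png')[100:260,220:360]; cv2.imwrite('pics/s4b.png',cv2.resize(a,None,fx=3.7,fy=3.7,interpolation=2)[:,:,::-1])
np.savez('w4.npz',K=p[0],r=p[1],t=p[2],tcp=s['tcp_pos'],R=s['tool_rot'])
E
```

```text
[ 2.47161793e-01  5.57249740e-04 -1.66104894e+00] [-1.02845036e+01  1.71841255e+01  9.33937610e+01 -1.85510594e-03
  6.94562811e+01  5.47369758e+01] [0.54642053 0.01344956 0.17199015] [[ 4.22288682e-01 -9.06461206e-01 -5.92169198e-04]
 [-9.06461343e-01 -4.22288796e-01  7.66362316e-05]
 [-3.19534189e-04  5.04415874e-04 -9.99999822e-01]]
```

View pics/w4b.png

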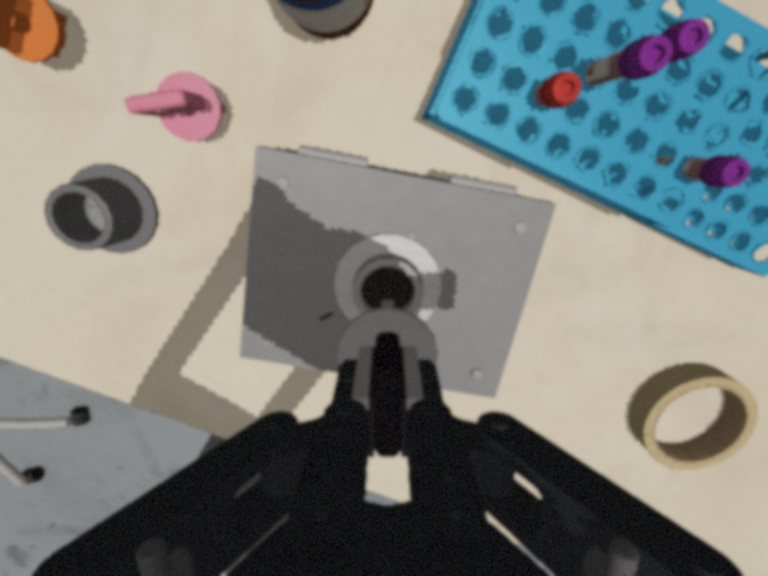

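View pics/s4b.png

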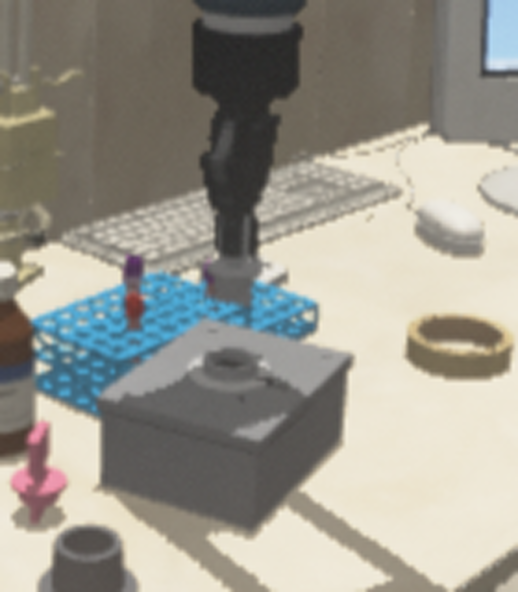

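```bash
cat > ov.py <<'E'
from h import *
import sys
def circ(c,r,z,n=200):
    a=np.linspace(0,2*np.pi,n); return np.c_[c[0]+r*np.cos(a),c[1]+r*np.sin(a),np.full(n,z)]
def overlay(im,p,items,crop,f,out):
    x0,y0,x1,y1=crop; a=cv2.resize(im[y0:y1,x0:x1],None,fx=f,fy=f,interpolation=cv2.INTER_CUBIC)[:,:,::-1].copy()
    for X,col in items:
        uv=(proj('',X,p)-[x0,y0]+.5)*f-.5
        cv2.polylines(a,[np.round(uv*16).astype(np.int32).reshape(-1,1,2)],False,col,1,shift=4)
    cv2.imwrite(out,a)
E
python3 - <<'E'
from ov import *
d=np.load('w4.npz'); p=(d['K'],d['r'],d['t']); im=cv2.imread('pics/w4.png')[:,:,::-1]; tcp=d['tcp']; k=tcp[:2]
m=(.5455,.0131)
overlay(im,p,[(circ(m,.016,.09),(0,255,0)),(circ(m,.021,.09),(0,255,255)),(circ(k,.021,tcp[2]-.0075),(255,0,255)),(circ(k,.021,tcp[2]-.0115),(255,100,0))],(205,150,310,290),5,'pics/o4.png')
E
```

```text
(no output)
```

View pics/o4.png

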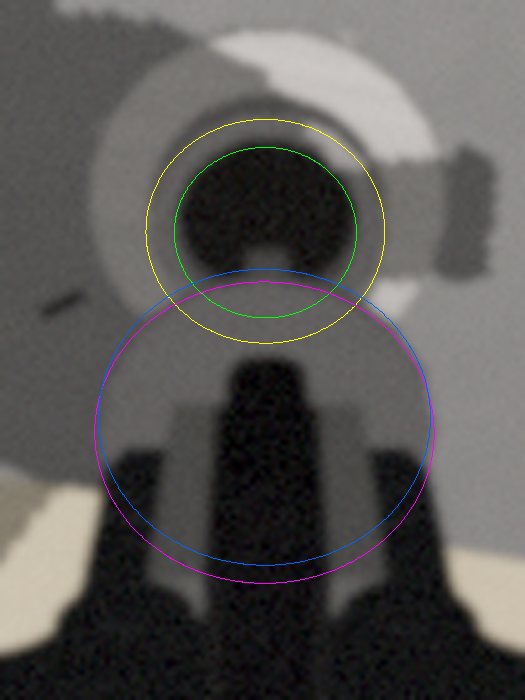

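```bash
python3 - <<'E'
from ov import *
d=np.load('w4.npz'); p=(d['K'],d['r'],d['t']); im=cv2.imread('pics/w4.png')[:,:,::-1]
im=np.clip((im.astype(float)-10)*2.2,0,255).astype(np.uint8); tcp=d['tcp']; k=tcp[:2]
overlay(im,p,[],(215,155,300,235),9,'pics/o4c.png')
m=(.5455,.0131)
overlay(im,p,[(circ(m,.016,.09),(0,255,0)),(circ(m,.021,.09),(0,255,255)),(circ(m,.021,.076),(255,255,0)),(circ(m,.016,.079),(255,0,255)),(circ(k,.021,tcp[2]-.0075),(255,0,255))],(215,155,300,235),9,'pics/o4d.png')
E
```

```text
(no output)
```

View pics/o4c.png

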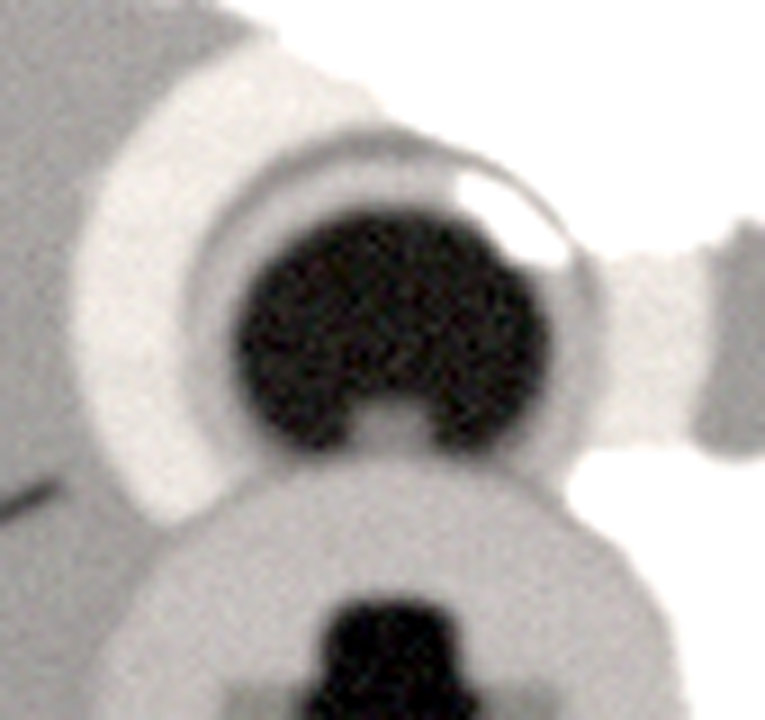

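View pics/o4d.png

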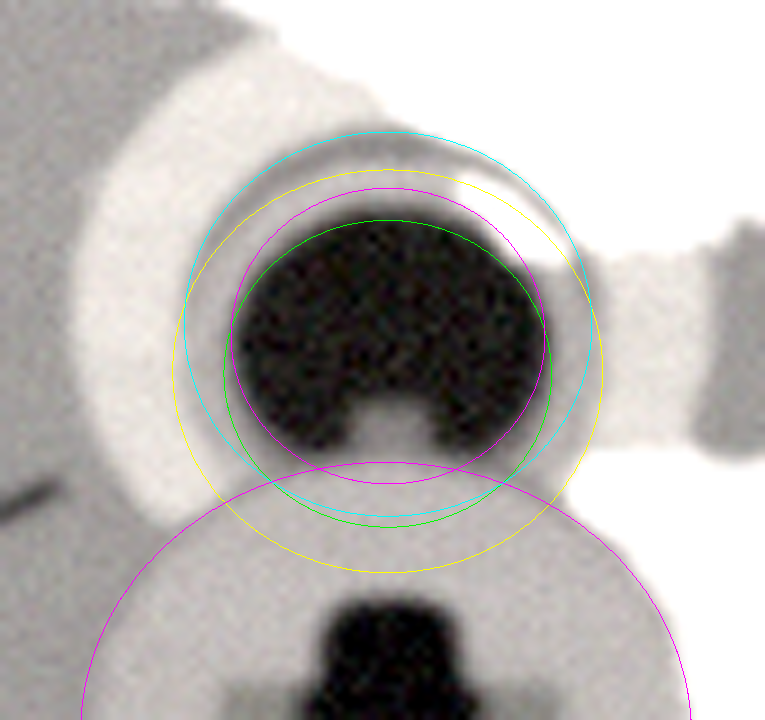

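>>> jog_arm --pt "0 -0.6 20 0" --pt "0 0 15 0" --pt "0 0 6 0" --pt "0 0 0 0" --pt "0 0 0 0"

```text
time: 8.75
tcp_pos: [0.5475, 0.0136, 0.1318]
tool_rot: [[0.425, -0.905, 0.001], [-0.905, -0.425, -0.0], [0.001, -0.001, -1.0]]
wrist_force: [0.3, -0.7, -1.5]
grip_width: 0.097
```

```bash
python3 - <<'E'
from ov import *
s=get_state(); print(s['wrist_force'],s['tcp_pos']); tcp=s['tcp_pos']; k=tcp[:2]; m=(.547,.0138)
def en(im): return np.clip((im.astype(float)-10)*2.2,0,255).astype(np.uint8)
for n,crop,f in[('wrist',(195,165,320,285),6),('scene',(250,160,320,220),9)]:
    p=P(n); im=cams.get_image(n); 
    overlay(en(im) if n=='wrist' else im,p,[],crop,f,f'pics/o5{n}.png')
    overlay(en(im) if n=='wrist' else im,p,[(circ(m,.016,.09),(0,255,0)),(circ(m,.021,.09),(0,255,255)),(circ(m,.021,.076),(255,255,0)),(circ(k,.021,tcp[2]-.0075),(255,0,255)),(circ(k,.021,tcp[2]-.0115),(255,0,255)),(circ(k,.015,tcp[2]-.0235),(255,0,255))],crop,f,f'pics/o5{n}m.png')
a=cv2.imread('pics/o5scene.png');b=cv2.imread('pics/o5scenem.png');cv2.imwrite('pics/o5s.png',cv2.resize(np.vstack([a,b]),None,fx=.55,fy=.55))
E
```

```text
[ 0.25437326 -0.71685787 -1.4888495 ] [0.54753019 0.01360738 0.13183392]
```

View pics/o5wristm.png

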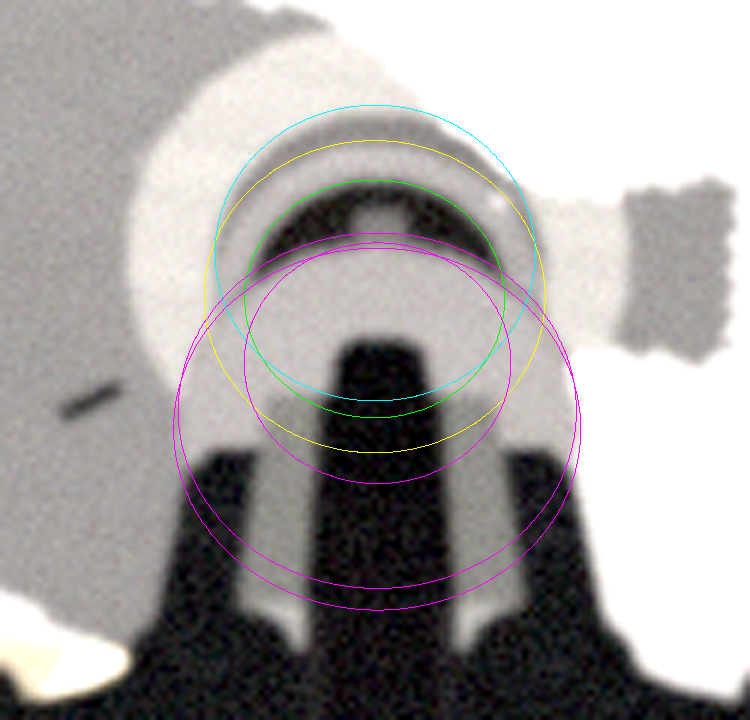

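View pics/o5s.png

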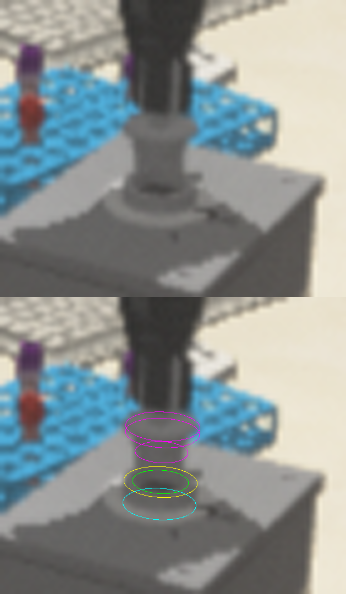

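>>> jog_arm --pt "0 0.8 0 0" --pt "0 0 1 0" --pt "0 0 1 0" --pt "0 0 1 0" --pt "0 0 1 0" --pt "0 0 1 0" --pt "0 0 0 0"

```text
time: 9.72
tcp_pos: [0.5463, 0.0133, 0.1262]
tool_rot: [[0.425, -0.905, -0.0], [-0.905, -0.425, 0.0], [-0.0, 0.0, -1.0]]
wrist_force: [-0.2, 0.3, -1.4]
grip_width: 0.097
```

>>> jog_arm --pt "0 0 1 0" --pt "0 0 1 0" --pt "0 0 1 0" --pt "0 0 0 0"

```text
time: 10.22
tcp_pos: [0.5463, 0.0133, 0.1232]
tool_rot: [[0.425, -0.905, -0.0], [-0.905, -0.425, 0.0], [-0.0, 0.0, -1.0]]
wrist_force: [0.3, 0.4, -0.6]
grip_width: 0.099
```

>>> jog_arm --pt "0 0 1 0" --pt "0 0 1 0" --pt "0 0 1 0" --pt "0 0 1 0" --pt "0 0 0 0"

```text
time: 10.85
tcp_pos: [0.5463, 0.0133, 0.1192]
tool_rot: [[0.425, -0.905, -0.0], [-0.905, -0.425, 0.0], [-0.0, 0.0, -1.0]]
wrist_force: [0.6, -0.9, -2.0]
grip_width: 0.098
```

>>> jog_arm --pt "0 0 1 0" --pt "0 0 1 0" --pt "0 0 1 0" --pt "0 0 0 0"

```text
time: 11.35
tcp_pos: [0.5463, 0.0134, 0.1162]
tool_rot: [[0.425, -0.905, -0.0], [-0.905, -0.425, 0.0], [-0.0, 0.0, -1.0]]
wrist_force: [0.4, -0.5, -1.1]
grip_width: 0.1
```

>>> jog_arm --pt "0 0 1 0" --pt "0 0 1 0" --pt "0 0 0 0"

```text
time: 11.72
tcp_pos: [0.5463, 0.0134, 0.1142]
tool_rot: [[0.425, -0.905, -0.0], [-0.905, -0.425, 0.0], [-0.0, 0.0, -1.0]]
wrist_force: [-0.3, 0.1, -1.2]
grip_width: 0.097
```

>>> jog_arm --pt "0 0 1 0" --pt "0 0 0 0"

```text
time: 11.98
tcp_pos: [0.5463, 0.0134, 0.1132]
tool_rot: [[0.425, -0.905, -0.0], [-0.905, -0.425, 0.0], [-0.0, 0.0, -1.0]]
wrist_force: [0.1, -1.7, -1.0]
grip_width: 0.099
```

>>> jog_arm --pt "0 0 1 0" --pt "0 0 0 0"

```text
time: 12.22
tcp_pos: [0.5466, 0.0133, 0.1127]
tool_rot: [[0.425, -0.905, 0.001], [-0.905, -0.425, -0.0], [0.0, -0.001, -1.0]]
wrist_force: [-0.9, 0.5, 2.6]
grip_width: 0.103
```

>>> jog_arm --pt "0 0 0.5 0" --pt "0 0 0.5 0" --pt "0 0 0 0"

```text
time: 12.6
tcp_pos: [0.5466, 0.0133, 0.1115]
tool_rot: [[0.425, -0.905, 0.001], [-0.905, -0.425, -0.0], [0.0, -0.0, -1.0]]
wrist_force: [0.4, 0.3, 3.4]
grip_width: 0.103
```

>>> jog_arm --pt "0 0 0.5 0" --pt "0 0 0.5 0" --pt "0 0 0 0"

```text
time: 12.98
tcp_pos: [0.5466, 0.0133, 0.1105]
tool_rot: [[0.425, -0.905, 0.0], [-0.905, -0.425, -0.0], [0.0, -0.0, -1.0]]
wrist_force: [-0.0, 0.4, 4.1]
grip_width: 0.101
```

>>> jog_arm --pt "0 0 0 -0.05" --pt "0 0 0 -0.05" --pt "0 0 0 -0.05" --pt "0 0 0 0"

```text
time: 13.48
tcp_pos: [0.5467, 0.0132, 0.1105]
tool_rot: [[0.555, -0.832, 0.001], [-0.832, -0.555, -0.0], [0.001, -0.0, -1.0]]
wrist_force: [0.9, 0.3, 4.6]
grip_width: 0.097
```

>>> jog_arm --pt "0 0 0 -0.05" --pt "0 0 0 -0.05" --pt "0 0 0 -0.05" --pt "0 0 0 0"

```text
time: 13.98
tcp_pos: [0.546, 0.0133, 0.1096]
tool_rot: [[0.672, -0.74, -0.001], [-0.74, -0.672, 0.0], [-0.001, 0.001, -1.0]]
wrist_force: [0.9, -0.3, -1.8]
grip_width: 0.094
```

>>> jog_arm --pt "0 0 1 0" --pt "0 0 1 0" --pt "0 0 1 0" --pt "0 0 0 0"

```text
time: 14.48
tcp_pos: [0.5463, 0.0134, 0.1071]
tool_rot: [[0.673, -0.739, -0.0], [-0.739, -0.673, 0.0], [-0.0, 0.0, -1.0]]
wrist_force: [0.7, -0.4, -2.7]
grip_width: 0.1
```

```bash
python3 - <<'E'
from h import *
s=get_state(); print(s['wrist_force'],s['wrist_torque'],s['tcp_pos'])
E
```

```text
[ 0.66245631 -0.42059899 -2.70420271] [-0.06724044 -0.12914627  0.00239238] [0.54626173 0.01338321 0.10714003]
```

Free: the bit is in the slot. Going on down to the flange.

>>> jog_arm --pt "0 0 1 0" --pt "0 0 1 0" --pt "0 0 1 0" --pt "0 0 1 0" --pt "0 0 0 0"

```text
time: 15.1
tcp_pos: [0.5463, 0.0134, 0.1032]
tool_rot: [[0.673, -0.739, -0.0], [-0.739, -0.673, 0.0], [-0.0, 0.0, -1.0]]
wrist_force: [1.0, -1.1, -1.7]
grip_width: 0.099
```

>>> jog_arm --pt "0 0 0.5 0" --pt "0 0 0.5 0" --pt "0 0 0 0"

```text
time: 15.48
tcp_pos: [0.5463, 0.0133, 0.1023]
tool_rot: [[0.673, -0.739, -0.0], [-0.739, -0.673, 0.0], [-0.0, 0.0, -1.0]]
wrist_force: [0.3, -0.8, -0.7]
grip_width: 0.098
```

>>> jog_arm --pt "0 0 0.5 0" --pt "0 0 0.5 0" --pt "0 0 0 0"

```text
time: 15.85
tcp_pos: [0.5464, 0.0134, 0.1013]
tool_rot: [[0.673, -0.739, -0.0], [-0.739, -0.673, 0.0], [-0.0, 0.0, -1.0]]
wrist_force: [0.6, 0.5, -1.7]
grip_width: 0.097
```

>>> jog_arm --pt "0 0 0.3 0" --pt "0 0 0.3 0" --pt "0 0 0 0"

```text
time: 16.23
tcp_pos: [0.5464, 0.0133, 0.101]
tool_rot: [[0.673, -0.739, 0.0], [-0.739, -0.673, -0.0], [0.0, -0.0, -1.0]]
wrist_force: [-1.1, -0.3, 2.3]
grip_width: 0.1
```

>>> jog_arm --pt "0 0 0.3 0" --pt "0 0 0 0"

```text
time: 16.48
tcp_pos: [0.5464, 0.0133, 0.1009]
tool_rot: [[0.673, -0.739, 0.0], [-0.739, -0.673, -0.0], [0.0, -0.0, -1.0]]
wrist_force: [-2.2, -0.5, 5.0]
grip_width: 0.103
```

>>> jog_arm --pt "0 0 -0.2 0.06" --pt "0 0 0 0.06" --pt "0 0 0 0.06" --pt "0 0 0 0.06" --pt "0 0 0 0"

```text
time: 17.1
tcp_pos: [0.5466, 0.0134, 0.101]
tool_rot: [[0.479, -0.878, 0.001], [-0.878, -0.479, -0.0], [0.0, -0.001, -1.0]]
wrist_force: [0.5, 0.8, 4.2]
grip_width: 0.097
```

```bash
python3 - <<'E'
from h import *
s=get_state(); print(s['wrist_force'],s['wrist_torque'],s['tcp_pos'])
E
```

```text
[0.52475198 0.84497494 4.17206123] [0.09429754 0.20399948 0.10987962] [0.54656443 0.01342226 0.10095165]
```

>>> jog_arm --pt "0 0 0 0.06" --pt "0 0 0 0.06" --pt "0 0 0 0.06" --pt "0 0 0 0.06" --pt "0 0 0 0.06" --pt "0 0 0 0"

```text
time: 17.85
tcp_pos: [0.5466, 0.0136, 0.1009]
tool_rot: [[0.199, -0.98, 0.001], [-0.98, -0.199, 0.0], [-0.0, -0.001, -1.0]]
wrist_force: [-1.5, 1.1, 5.4]
grip_width: 0.1
```

```bash
cat > st.py <<'E'
from h import *
s=get_state(); R=s['tool_rot']; print(s['wrist_force'].round(1),s['wrist_torque'].round(3),s['tcp_pos'].round(4),'psi',round(float(np.arctan2(-R[1,1],-R[0,1])),3))
E
python3 st.py
python3 - <<'E'
from ov import *
a=snap('scene','x.png')[160:220,250:320]; cv2.imwrite('pics/r1.png',cv2.resize(a,None,fx=9,fy=9,interpolation=2)[:,:,::-1])
a=snap('wrist','y.png')[120:300,180:340]; cv2.imwrite('pics/r2.png',cv2.resize(a,None,fx=3.3,fy=3.3,interpolation=2)[:,:,::-1])
E
```

```text
[-1.5  1.1  5.4] [0.279 0.212 0.101] [0.5466 0.0136 0.1009] psi 0.201
```

View pics/r1.png

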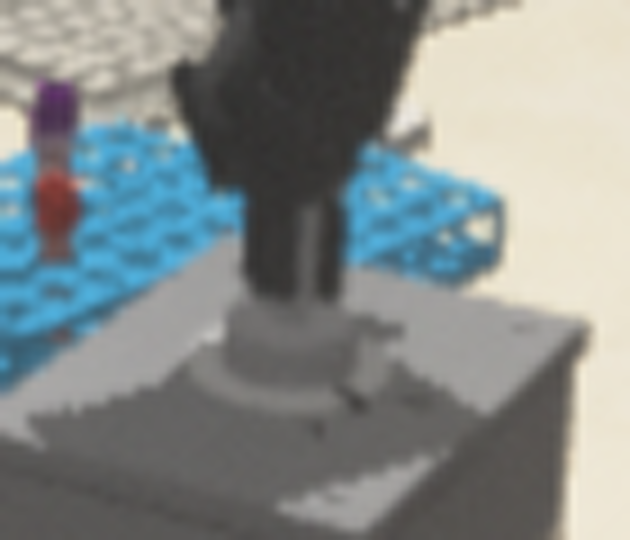

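View pics/r2.png

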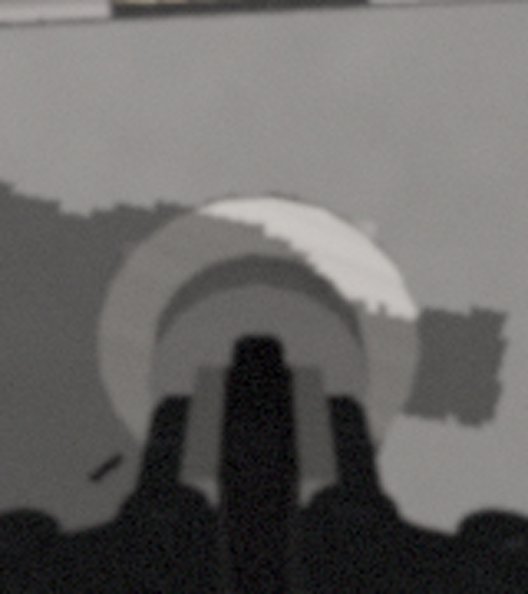

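>>> jog_arm --pt "0 0 0 0.06" --pt "0 0 0 0.06" --pt "0 0 0 0.06" --pt "0 0 0 0.06" --pt "0 0 0 0"

```text
time: 18.58
tcp_pos: [0.5467, 0.0137, 0.101]
tool_rot: [[-0.04, -0.999, 0.001], [-0.999, 0.04, 0.0], [-0.0, -0.001, -1.0]]
wrist_force: [-0.7, 1.6, 5.5]
grip_width: 0.098
```

```bash
python3 st.py
python3 - <<'E'
from ov import *
im=snap('scene','x2.png');a=im[180:220,260:310]; cv2.imwrite('pics/r3.png',cv2.resize(a,None,fx=14,fy=14,interpolation=2)[:,:,::-1])
b=(0.245); c=np.array([.5465,.0132])
for r in(0,.3,.6,.9):
    a=np.pi+b-r; print(r,proj('scene',[[c[0]+.03*np.cos(a),c[1]+.03*np.sin(a),.078]]))
E
```

```text
[-0.7  1.6  5.5] [0.345 0.16  0.098] [0.5467 0.0137 0.101 ] psi -0.04
0 [[291.53039732 203.12116962]]
0.3 [[289.71707969 204.1732237 ]]
0.6 [[287.18150423 204.91285847]]
0.9 [[284.15614708 205.26584577]]
```

View pics/r3.png

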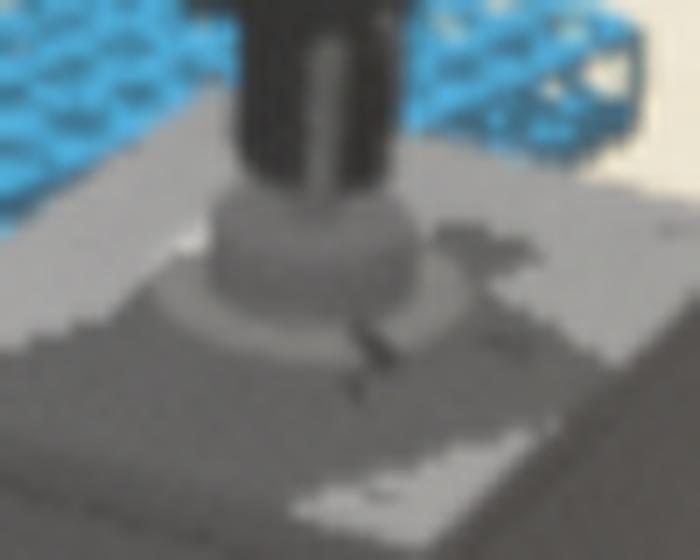

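>>> jog_arm --pt "0 0 0 0.06" --pt "0 0 0 0.06" --pt "0 0 0 0.04" --pt "0 0 0 0"

```text
time: 19.12
tcp_pos: [0.5467, 0.0138, 0.1009]
tool_rot: [[-0.198, -0.98, 0.001], [-0.98, 0.198, 0.001], [-0.001, -0.001, -1.0]]
wrist_force: [-0.9, 2.3, 4.5]
grip_width: 0.097
```

```bash
python3 st.py
```

```text
[-0.9  2.3  4.5] [0.421 0.126 0.154] [0.5467 0.0138 0.1009] psi -0.199
```

>>> jog_arm --pt "0 0 0 0.04" --pt "0 0 0 0"

```text
time: 19.38
tcp_pos: [0.5467, 0.0137, 0.101]
tool_rot: [[-0.237, -0.971, 0.001], [-0.971, 0.237, 0.001], [-0.001, -0.001, -1.0]]
wrist_force: [-1.0, 3.1, 5.5]
grip_width: 0.099
```

```bash
python3 st.py
```

```text
[-1.   3.1  5.5] [0.409 0.142 0.106] [0.5467 0.0137 0.101 ] psi -0.239
```

>>> jog_arm --pt "0 0 0 0.04" --pt "0 0 0 0"

```text
time: 19.62
tcp_pos: [0.5467, 0.0137, 0.101]
tool_rot: [[-0.276, -0.961, 0.001], [-0.961, 0.276, 0.001], [-0.001, -0.001, -1.0]]
wrist_force: [0.1, 2.8, 4.5]
grip_width: 0.099
```

```bash
python3 st.py
python3 - <<'E'
from ov import *
im=snap('scene','x3.png');a=im[180:220,260:310]; cv2.imwrite('pics/r4.png',cv2.resize(a,None,fx=14,fy=14,interpolation=2)[:,:,::-1])
E
```

```text
[0.1 2.8 4.5] [0.407 0.132 0.159] [0.5467 0.0137 0.101 ] psi -0.279
```

View pics/r4.png

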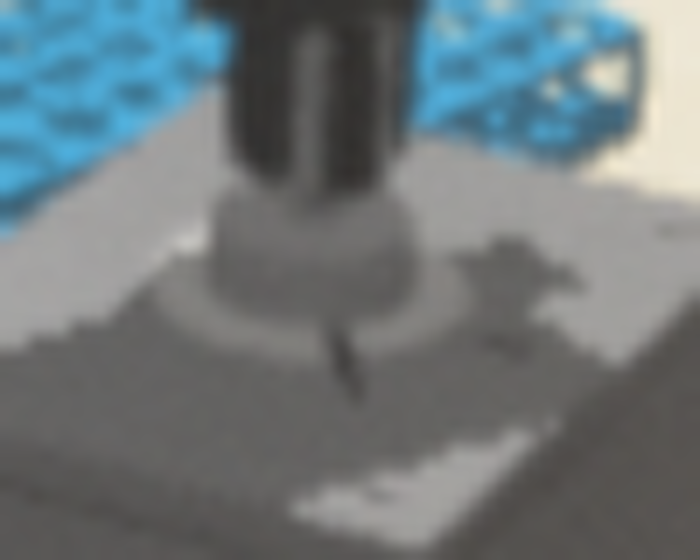

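>>> jog_arm --pt "0 0 0 0.03" --pt "0 0 0 0"

```text
time: 19.92
tcp_pos: [0.5467, 0.0138, 0.1009]
tool_rot: [[-0.304, -0.953, 0.001], [-0.953, 0.304, 0.001], [-0.001, -0.001, -1.0]]
wrist_force: [-0.2, 3.1, 5.0]
grip_width: 0.102
```

```bash
cat > st2.py <<'E'
from h import *
import time
T=[]
for i in range(4):
    T.append(get_state()['wrist_torque'][2]); cams.get_image('scene')
print(np.round(T,3),get_state()['wrist_force'].round(1))
E
python3 st2.py
```

```text
[0.27  0.235 0.197 0.147] [-1.1  2.8  4.5]
```

>>> jog_arm --pt "0 0 0 0.03" --pt "0 0 0 0"

```text
time: 20.38
tcp_pos: [0.5468, 0.0138, 0.101]
tool_rot: [[-0.333, -0.943, 0.001], [-0.943, 0.333, 0.001], [-0.001, -0.001, -1.0]]
wrist_force: [-0.6, 2.6, 6.2]
grip_width: 0.097
```

```bash
python3 st2.py
```

```text
[0.182 0.22  0.252 0.231] [-0.7  3.2  5.2]
```

>>> jog_arm --pt "0 0 0 -0.05" --pt "0 0 -0.2 -0.05" --pt "0 0 0 0"

```text
time: 20.95
tcp_pos: [0.5465, 0.0134, 0.1009]
tool_rot: [[-0.238, -0.971, 0.0], [-0.971, 0.238, 0.0], [-0.0, -0.0, -1.0]]
wrist_force: [-0.6, 0.3, 4.9]
grip_width: 0.099
```

```bash
python3 st2.py;python3 st.py
```

```text
[0.066 0.094 0.103 0.101] [-1.7  1.2  4.7]
[-1.7  1.2  4.7] [0.284 0.22  0.124] [0.5465 0.0134 0.101 ] psi -0.241
```

>>> jog_arm --pt "0 0 0 -0.03" --pt "0 0 0 0"

```text
time: 21.4
tcp_pos: [0.5465, 0.0133, 0.1009]
tool_rot: [[-0.21, -0.978, 0.0], [-0.978, 0.21, -0.0], [0.0, -0.0, -1.0]]
wrist_force: [-1.1, 1.1, 5.3]
grip_width: 0.1
```

>>> jog_arm --pt "0 0 0 0" --pt "0 0 0 0" --pt "0 0 0 0" --pt "0 0 0 0" --jaw 35

```text
time: 21.9
tcp_pos: [0.5463, 0.0133, 0.1006]
tool_rot: [[-0.21, -0.978, -0.0], [-0.978, 0.21, -0.0], [0.0, 0.0, -1.0]]
wrist_force: [-0.2, 0.5, -0.3]
grip_width: 0.408
```

>>> jog_arm --pt "0 0 -5 0" --pt "0 0 -15 0" --pt "0 0 -30 0" --pt "0 0 -40 0" --pt "0 0 -40 0" --pt "0 0 0 0" --pt "0 0 0 0"

```text
time: 22.78
tcp_pos: [0.5462, 0.0134, 0.2312]
tool_rot: [[-0.21, -0.978, 0.001], [-0.978, 0.21, -0.0], [0.0, -0.001, -1.0]]
wrist_force: [-0.2, 0.3, -1.0]
grip_width: 0.411
```

```bash
python3 st.py
python3 - <<'E'
from ov import *
im=snap('scene','x5.png');a=im[170:220,250:320]; cv2.imwrite('pics/r5.png',cv2.resize(a,None,fx=10,fy=10,interpolation=2)[:,:,::-1])
im=snap('wrist','y5.png');cv2.imwrite('pics/r6.png',cv2.resize(im,None,fx=1.5,fy=1.5,interpolation=2)[:,:,::-1])
a=snap('top','t5.png');a=a[150:250,170:320];cv2.imwrite('pics/r7.png',cv2.resize(a,None,fx=5,fy=5,interpolation=2)[:,:,::-1])
E
```

```text
[-0.2  0.3 -1. ] [ 0.053 -0.029 -0.022] [0.5462 0.0134 0.2312] psi -0.211
```

View pics/r5.png

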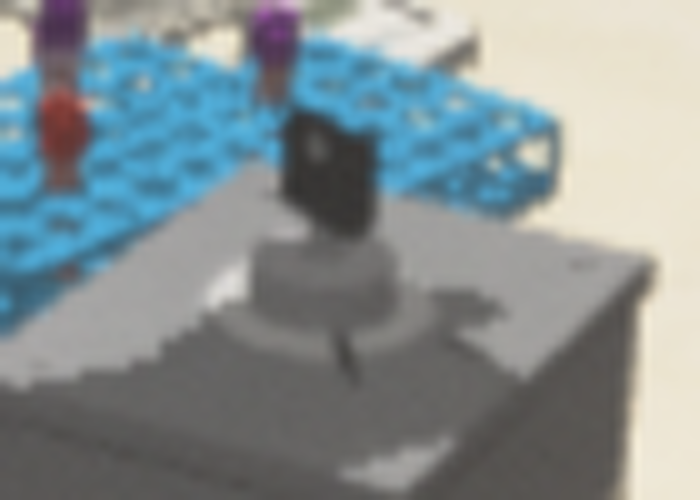

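View pics/r6.png

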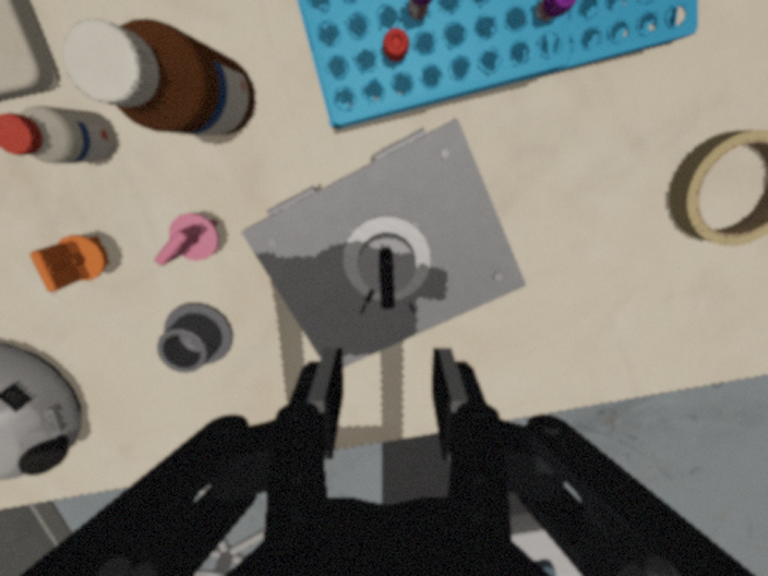

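```bash
python3 - <<'E'
from ov import *
im=cams.get_image('wrist'); p=P('wrist'); e=np.clip(im.astype(float)*2,0,255).astype(np.uint8)
c=np.array([.5465,.0132]); it=[]
for r,col in((0,(0,255,0)),(.78,(0,255,255)),(.9,(0,0,255))):
    a=np.pi+.245-r; u=np.array([np.cos(a),np.sin(a)])
    it.append(([[*(c+.036*u),.077],[*(c+.05*u),.077]],col))
overlay(e,p,it,(215,135,300,220),8,'pics/r8.png')
E
```

```text
(no output)
```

View pics/r8.png

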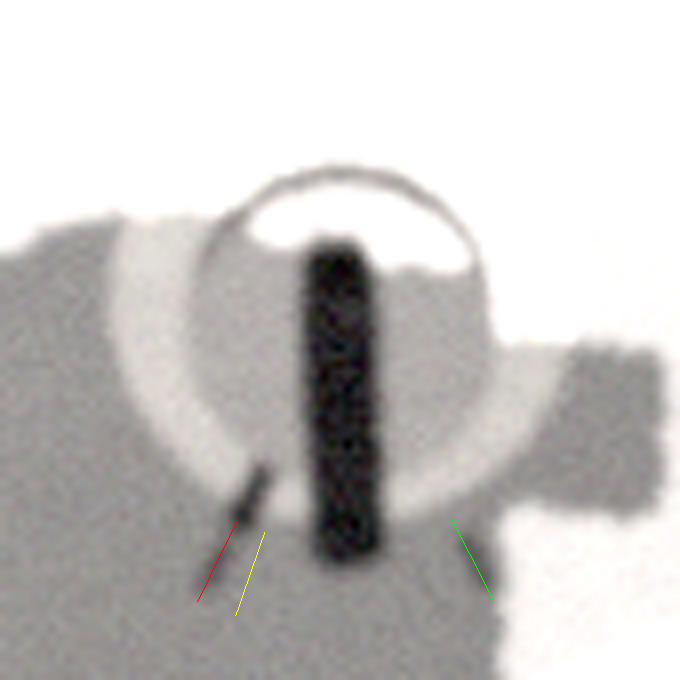

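The pointer lies on the 0.9 mark, with the black pointer at about (255,490) in line with the mark at (210,580). The key is upright and flush in the lock, and the gripper is clear of it.

```bash
python3 -c "
from cell import order,get_state
print(get_state()['time']); print(order.job_done())"
```

```text
22.975
the job is handed in; nothing more can be done
None
```

The strongbox is unlocked, and I handed the job in at about 23 s of the 72 s allowed; no verdict is reported back.

- **Key and keyway:** I took the key from its holder, lowered it into the lock and felt the sprung plate at the expected depth. I turned it counterclockwise under about 6 N until the push back vanished, roughly 0.15 to 0.3 rad in. A single sweep was enough, so there was no back and forth.
- **Fully home:** I pushed the key down until the flange met the mouth, within about 0.2 mm of the expected height and before any clockwise turning.
- **Turning:** I turned it clockwise until the torque rose to about 0.22–0.25 N m (single reading up to 0.27) against the stop. Then I eased back about 0.13 rad and let go.
- **Last checks:** The pictures show the ring pointer on the second (0.9) mark, and the key upright with its flange on the neck. The gripper was about 130 mm higher and touching nothing.
- **Forces and bystanders:** Vertical readings at the wrist, taken at the end of each move, stayed at or below about 8 N. I moved nothing near the bottles, the dish or the tape, but I did not measure their positions again at the end.
- **Disagreements:** The camera estimates of the lock centre differed by 1 to 2 mm. I settled it by comparing key and mouth in the wrist picture, and the key went in without side force.

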